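Two metered turns of the glaze feeder

ROBOT

A 6-joint arm with a two-finger parallel gripper is mounted at the origin on a cart in front of the work surface, level with it; the furniture and walls round the work are solid. World frame = base frame: x ahead of the robot, y to its left, z up, the work surface at z = 0. Lengths are in m, angles in rad, forces in N, time in s.
With the tool pointing down it reaches from about 0.275 to 0.85 m from the base axis. Payload 19 kg.
Tool frame: the origin (TCP) lies midway between the tips of the shut fingers; the grasp point (between the pads) lies 19 mm behind it; z points along the fingers, y is the line along which they close (so a half turn about z gives the same grasp; the last joint's range is limited). The gripper opens to 85 mm and grips with 20 to 120 N. Pads are 22 mm wide; open, the fingers measure 114 mm over their backs; the gripper's body (76 mm by 85 mm) begins 54 mm behind the grasp point. The pads swing forward as they close: fully open they stand 13 mm farther back than shut.
Start: joints at [1.2, 0.15, 1.437, -0, 1.554, -0.134], TCP at [0.135, 0.559, 0.198] pointing down, gripper open.
Joint ranges: [-2.8, 2.8], [-0.68, 2.1], [0.12, 2.68], [-1.39, 4.53], [0.16, 2.79], [-2.81, 2.81]. Speed limits (rad/s): [1.89, 1.89, 2.22, 3.01, 3.01, 3.01].

INTERFACE

Orientations are given as a unit quaternion [x, y, z, w].
In Python, from cell import bot, vision gives the robot as it stands. The module is installed in compiled form; this text tells all that it offers.
- The arm moves only by the tool play_rows, never from a script. Its arguments are lists of equal length, an entry for each row: "delta_rot": the turn, a rotation vector about the tool's x, y, z in units of 8 degrees (1.0 is 8 degrees), a list of three; "linear": the shift along the tool's x, y, z in units of 50 mm (1.0 is 50 mm), a list of three; "gripper": the opening in per cent of the stroke, from 0 (shut) to 100 (fully open). In form: {"delta_rot": [[ax, ay, az], ...], "linear": [[tx, ty, tz], ...], "gripper": [gripper, ...]}. A call has 1 to 8 rows; each row is the pose to reach, as a shift and turn from the pose commanded when the call began, along the tool's axes at that moment; what a row does not reach only later rows make up. A row lasts 1/10 s, in which the tool goes at most 50 mm and 8.59 degrees, less where a joint would pass 70% of its speed; a pose out of reach is approached as far as the arm can. A call with a gripper value outside its range is refused whole. The fingers move at their own pace and stop on an object; "newtons" is the grip in N (left out, the last holds). Time passes only in rows, so rows that repeat a pose let the fingers close. It gives the time, the measured TCP pose, the force, the opening and the grip force at its end, in the units of the state.
- bot.observe(): the state, without advancing time (a new reading comes with each control period).
- vision.snapshot(name): name is "scene" or "top" or "wrist"; returns the picture (400x640x3 uint8, red, green, blue); there is no depth.
- vision.calibration(name): a dict with "fx", "fy", "cx", "cy" (pixels), "extrinsics" (4x4, takes a point from world to camera coordinates). Camera axes: x right, y down, z forward; pixel columns grow to the right and rows downward; lengths in m; the calibration is good to about 2 mm. A picture is of the moment at which its call begins: read the wrist's pose just before it. calibration takes no time and is no camera call; for the wrist camera it gives the pose at the moment of the call.
- bot.sign_off(): hands the job in; it is judged then, once.
The state is a dict: "clock": time; "joints": joint angles; "dq": joint speeds; "joint_torque": joint torques, N m; "eef_pos": TCP position; "orientation": TCP orientation; "wrist_force": force on the tool from outside, world axes, zero at the start; "moment": the same for the moment, N m; "gripper_width": opening from 0.0 (shut) to 1.0 (fully open); "finger_force": force on a finger pad.
Only numpy, scipy, OpenCV 4.12 (cv2) and the standard library are available. Lean on these libraries where they do the work, as an engineer would, in place of code of your own. Each camera call takes 0.05 s, during which the arm holds its last target. There are 200 camera calls.

TASK

Make a dry calibration run on the empty glaze feeder: slide its outlet shutter fully open, then crank the handle clockwise (seen from above) through its free play until you feel the auger bite, and from that point give the auger exactly two full turns, neither more nor less. Then slide the shutter fully closed and let go. The auger must only turn while the shutter is open and never backwards; keep the crank handle on its true circle, without forcing the crank sideways on its soft coupling, and leave the cup standing under the outlet.

Things in the scene. Friction and masses are not known exactly. Their poses are not given: they have to be found in the camera images.
- feeder: Bench glaze feeder, screwed to the table: grey gear case 130 x 120 mm, 90 mm high, with a low aluminium hopper behind (its lid handle reaches 109 mm) and an aluminium chute bed in front, 130 mm wide, top at 72 mm, guides to 76 mm. Origin on the table directly below the crank axis; x points from the chute to the hopper (away from the robot), y to the left, z up.
- shutter_tab (a point): Middle of the upright steel tab of the outlet shutter, on top of the chute 150 mm in front of the crank axis. The tab is 12 mm thick along the feeder's y (the way it slides), 34 mm wide along x, and stands from 76 to 110 mm above the table; this point is 14 mm below its top, at 96 mm, and has the feeder's axes.
- shutter (a joint): Travel of the shutter in m: 0 fully closed (as it starts, tab toward the feeder's -y, 18 mm right of the middle), 0.036 fully open (18 mm left of the middle, +y). It rubs with about 3 N, stays where it is left and has hard stops at both ends.
- handle: Steel crank arm on the round gear head. Origin on the vertical crank axis, 126 mm above the table (arm top 130 mm, brass nut on the axis 135 mm); its x axis points along the arm to the knob. It idles on the auger shaft (under 1 N at the knob) within a hidden free play. If turned back it idles for up to 280 degrees in all, then would drag the auger backwards.
- auger_shaft (a point): Fixed point where the unloaded crank axis stands, 126 mm above the table. The crank sits on a rubber coupling that yields 1 mm sideways per 8 N; more than 3 mm (24 N) strains it. Cranked clockwise from above, the handle takes up the play, then a dog bites and the auger shaft turns with it, which needs about 7 N at the knob. The play left at the start, 45 to 260 degrees, cannot be seen.
- knob (a point): Centre of the upright black grip on the end of the crank arm: 22 mm diameter, 45 mm tall (134 to 179 mm above the table), 50 mm from the crank axis; this point is at 158 mm. The grip revolves freely on its own pin, so it can be pinched from above and led round without turning the gripper.
- metering_nut (a point): Small nut hidden inside the gear case by which the turns are judged: it creeps 0.5 mm along the feeder's +y per clockwise turn of the auger, from 0. It cannot be seen, and its reading is too coarse to count by.
- cup: Small terracotta cup, 65 mm wide and 50 mm high, standing under the outlet of the chute. Origin in the middle of its underside.

How it is judged:
By the outcome, as a careful person would: the job done as asked, in the order asked, and still so for the second after the job is handed in, with the robot touching nothing.
It also fails if it takes over 72 s, if anything falls off the work surface, if the arm or the gripper's body presses on something with over 40 N, if the wrist force passes 120 N, or if a joint passes its speed limit or range.

## Working session

There is one attempt and no reset: what is moved stays moved. The work goes in short steps, Python scripts to look and compute and a tool call to move; the robot and the scene stay as the last step left them, time stands still between calls to the robot, and variables do not carry over. Pictures are saved under pics/ and viewed, at most 10 in all, crops included, and the job is handed in when it is done.

Besides the shell and the picture viewer there is one more tool, called after ">>>" as a command line: name --argument value ..., lists and objects as JSON in quotes. play_rows: Moves the arm, as the interface text tells. Its arguments: {"type":"object","properties":{"delta_rot":{"type":"array"},"linear":{"type":"array"},"gripper":{"type":"array"},"newtons":{"type":"number"}},"required":["delta_rot","linear","gripper"]}

```bash
mkdir -p pics
python3 - <<'E'
from cell import bot, vision
import cv2, numpy as np
s=bot.observe(); print({k:np.round(v,3) for k,v in s.items()})
for n in("scene","top"):
    im=vision.snapshot(n); cv2.imwrite(f"pics/{n}0.png",im[:,:,::-1])
    c=vision.calibration(n); print(n,c["fx"],c["fy"],c["cx"],c["cy"],np.round(c["extrinsics"],3).tolist())
E
```

```text
{'clock': np.float64(0.0), 'joints': array([ 1.2  ,  0.151,  1.438,  0.   ,  1.554, -0.134]), 'dq': array([0.002, 0.   , 0.002, 0.001, 0.001, 0.001]), 'joint_torque': array([-1.0000e-03, -7.1305e+01, -5.7087e+01, -0.0000e+00,  9.0000e-03,
       -0.0000e+00]), 'eef_pos': array([0.135, 0.559, 0.198]), 'orientation': array([ 0.118,  0.993, -0.001, -0.   ]), 'wrist_force': array([-0.881, -0.063,  0.425]), 'moment': array([-0.007, -0.011, -0.018]), 'finger_force': np.float64(0.0), 'gripper_width': np.float64(1.004)}
scene 395.68982860161316 395.68982860161316 317.44389962134665 199.69407733193069 [[0.547, -0.837, -0.02, -0.186], [-0.561, -0.349, -0.751, 0.47], [0.621, 0.422, -0.66, 0.515], [0.0, 0.0, 0.0, 1.0]]
top 365.0158080669923 365.0158080669923 328.80016774499654 197.15221838731986 [[-0.021, -0.999, -0.037, 0.203], [-0.987, 0.027, -0.16, 0.582], [0.161, 0.034, -0.986, 0.864], [0.0, 0.0, 0.0, 1.0]]
```

View pics/scene0.png

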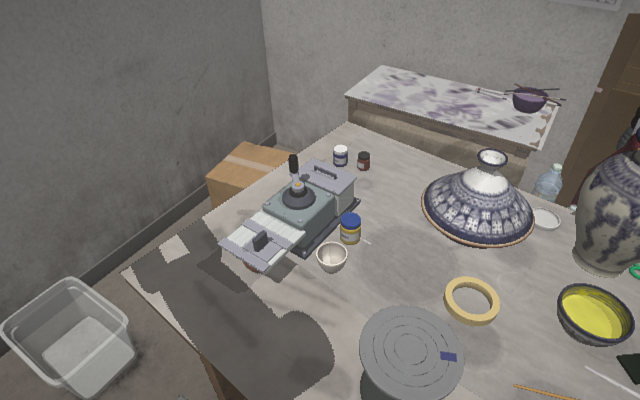

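View pics/top0.png

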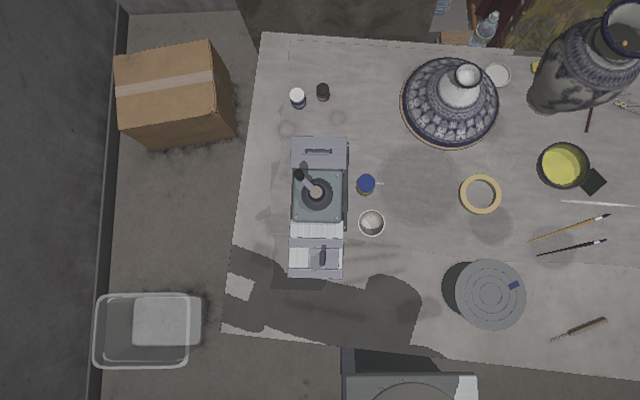

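Scene: the feeder with its crank nut at about (297,186), knob at (293,163) and tab at (260,242). Top: the axis is at about (317,192), knob at (299,175) and tab at (323,256). I'll enlarge both.

Run:
```python
import cv2, numpy as np
a=cv2.imread("pics/top0.png")[135:285,280:360]; b=cv2.imread("pics/scene0.png")[145:285,210:320]
a=cv2.resize(a,None,fx=4,fy=4,interpolation=cv2.INTER_CUBIC); b=cv2.resize(b,None,fx=4,fy=4,interpolation=cv2.INTER_CUBIC)
c=np.zeros((600,780,3),np.uint8); c[:a.shape[0],:320]=a; c[:b.shape[0],330:330+440]=b
cv2.imwrite("pics/crop1.png",c)
```

```text
(no output)
```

View pics/crop1.png

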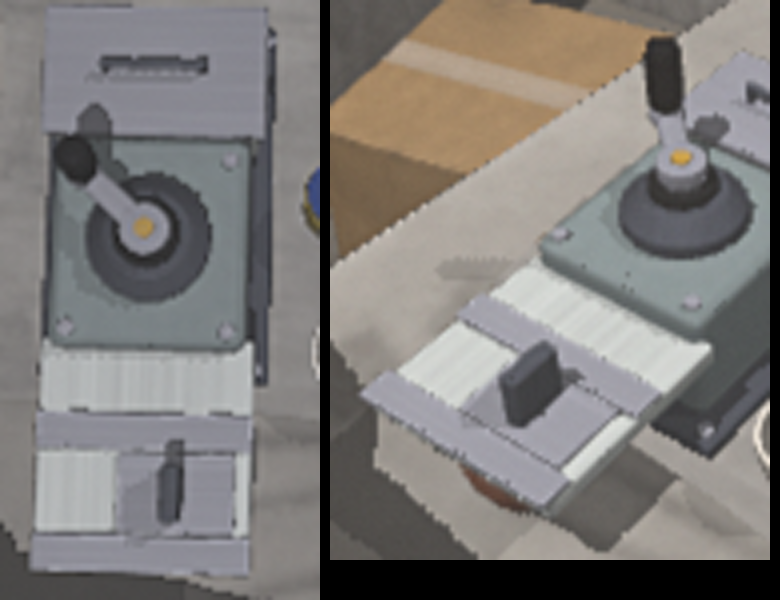

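Crop: the nut is at top (316,191.8) and scene (297.8,184.5). The knob top is at top (298.5,173.5) and scene (293.5,157). The tab top is at about top (323,254.5) and scene (259.8,235.8). The red-brown cup shows under the chute. Next I triangulate.

```bash
cat > h.py <<'E'
from cell import bot, vision
import cv2, numpy as np
def ray(c,p):
    E=np.array(c["extrinsics"]);R=E[:3,:3];o=-R.T@E[:3,3]
    d=R.T@[(p[0]-c["cx"])/c["fx"],(p[1]-c["cy"])/c["fy"],1];return o,d/np.linalg.norm(d)
def tri(rs):
    A=sum(np.eye(3)-np.outer(d,d) for o,d in rs);b=sum((np.eye(3)-np.outer(d,d))@o for o,d in rs)
    x=np.linalg.solve(A,b);return x.round(4),[round(np.linalg.norm(np.cross(x-o,d)),4) for o,d in rs]
def plane(c,p,z):
    o,d=ray(c,p);return (o+d*(z-o[2])/d[2]).round(4)
E
python3 - <<'E'
from h import *
T=vision.calibration("top");S=vision.calibration("scene")
t=lambda u,v:(280+u/4-.375,135+v/4-.375)
s=lambda u,v:(210+(u-330)/4-.375,145+v/4-.375)
print("cam",ray(T,(0,0))[0],ray(S,(0,0))[0])
for n,a,b,z in [("nut",t(144,227),s(681,158),.135),("knobtop",t(73,155),s(664,44),.179),("tabtop",t(173,480),s(529,363),.110)]:
    print(n,tri([ray(T,a),ray(S,b)]),plane(T,a,z),plane(S,b,z))
print("front guide",plane(T,t(30,568),.076),plane(T,t(250,575),.076),"case",[plane(T,t(*p),.09) for p in((50,140),(250,140),(52,345),(248,349))])
print("scene guide",plane(S,s(361,397),.076),plane(S,s(548,505),.076))
print("hopper",[plane(T,t(*p),.09) for p in((46,8),(268,8))])
E
```

```text
cam [0.4394168  0.15822777 0.95288837] [ 0.04512809 -0.20836667  0.68992102]
nut (array([0.5886, 0.2151, 0.133 ]), [np.float64(0.0013), np.float64(0.0013)]) [0.5874 0.2159 0.135 ] [0.5875 0.2127 0.135 ]
knobtop (array([0.6223, 0.2493, 0.1774]), [np.float64(0.0024), np.float64(0.0024)]) [0.6203 0.2509 0.179 ] [0.6223 0.2462 0.179 ]
tabtop (array([0.4433, 0.2051, 0.1033]), [np.float64(0.0021), np.float64(0.0021)]) [0.4447 0.2033 0.11  ] [0.4373 0.2019 0.11  ]
front guide [0.3954 0.2906 0.076 ] [0.3889 0.1609 0.076 ] case [array([0.6509, 0.2755, 0.09  ]), array([0.6472, 0.1539, 0.09  ]), array([0.5257, 0.275 , 0.09  ]), array([0.5204, 0.1585, 0.09  ])]
scene guide [0.3942 0.2852 0.076 ] [0.391  0.1569 0.076 ]
hopper [array([0.7347, 0.2776, 0.09  ]), array([0.7301, 0.1406, 0.09  ])]
```

The measurements fit the text: nut z is 0.133, the knob radius is 48 mm, and the tab is at about (0.438,0.202) with feeder yaw about −2°. I'll move above the tab.

>>> play_rows --linear '[[-0.5,-0.35,-0.15],[-1,-0.7,-0.3],[-1.5,-1.05,-0.5],[-2,-1.4,-0.7],[-2.5,-1.75,-0.9],[-3,-2.1,-1.1],[-3.5,-2.45,-1.2],[-4,-2.8,-1.2]]' --delta_rot '[[0,0,0],[0,0,0],[0,0,0],[0,0,0],[0,0,0],[0,0,0],[0,0,0],[0,0,0]]' --gripper '[100,100,100,100,100,100,100,100]'

```text
clock: 0.9
eef_pos: [0.2972, 0.375, 0.2588]
orientation: [0.118, 0.993, 0.0, 0.0]
wrist_force: [-0.8, 0.1, 0.4]
gripper_width: 1.0
finger_force: 0.0
```

>>> play_rows --linear '[[-0.5,-0.4,0],[-1,-0.75,0],[-1.5,-1.1,0],[-2,-1.5,0],[-2.5,-1.85,0],[-3,-2.2,0],[-3.4,-2.5,0],[-3.6,-2.67,0]]' --delta_rot '[[0,0,-0.2],[0,0,-0.4],[0,0,-0.6],[0,0,-0.8],[0,0,-1.0],[0,0,-1.2],[0,0,-1.45],[0,0,-1.45]]' --gripper '[100,100,100,100,100,100,100,100]'

```text
clock: 1.7
eef_pos: [0.441, 0.2025, 0.2578]
orientation: [0.017, 1.0, -0.0, -0.0]
wrist_force: [-0.5, 0.3, -0.8]
gripper_width: 0.998
finger_force: 0.0
```

```bash
cat > w.py <<'E'
import sys
from h import *
from scipy.spatial.transform import Rotation as R
s=bot.observe(); c=vision.calibration("wrist"); im=vision.snapshot("wrist")
n=sys.argv[1]; cv2.imwrite(f"pics/{n}.png",im[:,:,::-1]); np.save(f"{n}.npy",c,allow_pickle=True)
print(s["clock"],s["eef_pos"].round(4),R.from_quat(s["orientation"]).as_matrix().round(3).tolist(),s["wrist_force"].round(2))
print("cam",ray(c,(c["cx"],c["cy"])))
E
python3 w.py w1
```

```text
1.7 [0.441  0.2025 0.2578] [[-0.999, 0.035, -0.001], [0.035, 0.999, -0.0], [0.001, -0.0, -1.0]] [-0.49  0.31 -0.82]
cam (array([0.37184095, 0.20526367, 0.43284883]), array([ 0.27796707, -0.01100012, -0.96052762]))
```

View pics/w1.png

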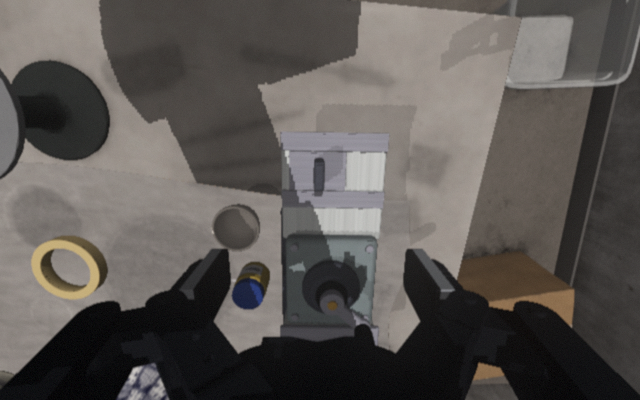

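Wrist view: the tab top is at about (319,173) and the brass nut at about (333,304), with the guides' edges running parallel to the image axes. I'll refine this with masks.

Run:
```python
from h import *
c=np.load("w1.npy",allow_pickle=True).item(); im=cv2.imread("pics/w1.png").astype(int)
b,g,r=im[...,0],im[...,1],im[...,2]
m=(r-b>35); m[:290]=0;m[320:]=0;m[:,:315]=0;m[:,350:]=0
ys,xs=np.nonzero(m);p=(xs.mean(),ys.mean());print(p,len(xs),plane(c,p,.135),c["fx"])
t=im.sum(2)<190; t[:152]=0;t[198:]=0;t[:,:305]=0;t[:,335:]=0
ys,xs=np.nonzero(t);print("tab",xs.min(),xs.max(),ys.min(),ys.max(),xs.mean(),ys.mean())
for q in ((xs.mean(),ys.mean()),(319,ys.min()),(319,ys.max())):print(plane(c,q,.11),plane(c,q,.096))
T=vision.calibration("top");S=vision.calibration("scene")
print("nut3",tri([ray(T,(315.6,191.4)),ray(S,(297.4,184.1)),ray(c,p)]))
print("tab3",tri([ray(T,(322.9,254.6)),ray(S,(259.4,235.4)),ray(c,(xs.mean(),ys.mean()))]))
print("guides",[plane(c,q,.076) for q in((282,134),(388,134))])
```

```text
(np.float64(331.9298245614035), np.float64(305.35087719298247)) 57 [0.5877 0.2153 0.135 ] 293.75354819354374
tab 315 323 159 190 319.25581395348837 165.41860465116278
[0.4255 0.2059 0.11  ] [0.4278 0.206  0.096 ]
[0.4184 0.2059 0.11  ] [0.4204 0.2059 0.096 ]
[0.4535 0.2047 0.11  ] [0.457  0.2047 0.096 ]
nut3 (array([0.5887, 0.2152, 0.1332]), [np.float64(0.0013), np.float64(0.0013), np.float64(0.0003)])
tab3 (array([0.4371, 0.2047, 0.1045]), [np.float64(0.0078), np.float64(0.0033), np.float64(0.0106)])
guides [array([0.392, 0.163, 0.076]), array([0.3965, 0.2888, 0.076 ])]
```

The tab centre is about (0.4365,0.2035) and the axis about (0.588,0.215). I'll descend onto the tab and grip it.

>>> play_rows --linear '[[0.05,0.02,0.5],[0.09,0.03,1.0],[0.09,0.03,1.6],[0.09,0.03,2.2],[0.09,0.03,2.7],[0.09,0.03,3.1],[0.09,0.03,3.4],[0.09,0.03,3.52]]' --delta_rot '[[0,0,0],[0,0,0],[0,0,0],[0,0,0],[0,0,0],[0,0,0],[0,0,0],[0,0,0]]' --gripper '[100,100,100,100,100,100,100,100]'

```text
clock: 2.55
eef_pos: [0.4345, 0.206, 0.0808]
orientation: [0.017, 1.0, -0.0, -0.001]
wrist_force: [-0.4, 0.2, 0.1]
gripper_width: 1.001
finger_force: 0.0
```

>>> play_rows --linear '[[0,0,0],[0,0,0],[0,0,0],[0,0,0],[0,0,0],[0,0,0],[0,0,0],[0,0,0]]' --delta_rot '[[0,0,0],[0,0,0],[0,0,0],[0,0,0],[0,0,0],[0,0,0],[0,0,0],[0,0,0]]' --gripper '[70,50,30,10,0,0,0,0]' --newtons 30

```text
clock: 3.35
eef_pos: [0.4357, 0.2055, 0.0822]
orientation: [0.017, 1.0, -0.0, -0.0]
wrist_force: [0.5, -0.4, 0.3]
gripper_width: 0.001
finger_force: 0.0
```

The fingers shut on nothing, so I'll look.

```bash
python3 w.py w2
python3 - <<'E'
from h import *
a=vision.snapshot("scene")[:,:,::-1][130:290,190:350]
b=vision.snapshot("top")[:,:,::-1][160:300,260:380]
w=cv2.imread("pics/w2.png")[100:330,210:430]
c=np.zeros((600,790,3),np.uint8)
a=cv2.resize(a,(390,390));b=cv2.resize(b,(390,455));w=cv2.resize(w,(200,209))
c[:390,:390]=a;c[:455,400:790]=b;c[391:600,:200]=w
cv2.imwrite("pics/c2.png",c);print(bot.observe()["gripper_width"],bot.observe()["finger_force"])
E
```

```text
3.35 [0.4357 0.2055 0.0822] [[-0.999, 0.034, -0.0], [0.034, 0.999, -0.0], [0.0, -0.0, -1.0]] [ 0.47 -0.35  0.28]
cam (array([0.36641883, 0.2081981 , 0.25722871]), array([ 0.2785909 , -0.01044693, -0.96035305]))
0.00232172778429711 0.0
```

View pics/c2.png

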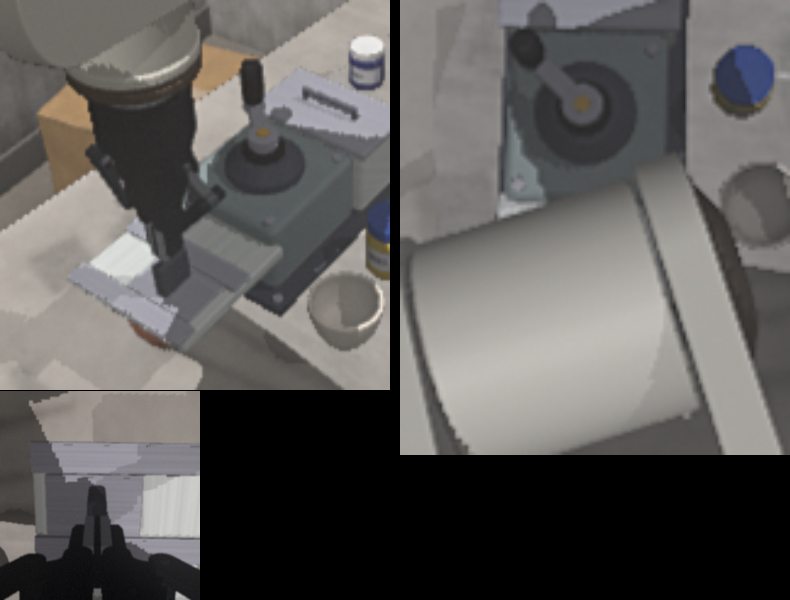

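Run:
```python
from h import *
c=np.load("w2.npy",allow_pickle=True).item();S=vision.calibration("scene")
def pj(c,P):
    q=np.array(c["extrinsics"])@[*P,1];return (q[0]/q[2]*c["fx"]+c["cx"]).round(1),(q[1]/q[2]*c["fy"]+c["cy"]).round(1)
for n,P in (("tcp",(.4357,.2055,.082)),("grasp",(.4357,.2055,.101)),("tabtopfront",(.4195,.2035,.11)),("tabtopback",(.4535,.2035,.11)),("tabbotfront",(.4195,.2035,.076))):
    print(n,"wrist",pj(c,P),"scene",pj(S,P))
w=cv2.imread("pics/w2.png")[170:330,270:370];s=bot and vision.snapshot("scene")[:,:,::-1][200:270,225:295]
o=np.zeros((600,790,3),np.uint8);w=cv2.resize(w,(375,600),interpolation=2);s=cv2.resize(s,(400,400),interpolation=2)
o[:,:375]=w;o[:400,385:785]=s;cv2.imwrite("pics/c3.png",o)
```

```text
tcp wrist (np.float64(316.4), np.float64(227.8)) scene (np.float64(259.1), np.float64(244.5))
grasp wrist (np.float64(316.3), np.float64(240.0)) scene (np.float64(258.0), np.float64(238.2))
tabtopfront wrist (np.float64(311.5), np.float64(219.0)) scene (np.float64(253.0), np.float64(240.6))
tabtopback wrist (np.float64(313.9), np.float64(275.8)) scene (np.float64(263.8), np.float64(230.2))
tabbotfront wrist (np.float64(312.4), np.float64(201.0)) scene (np.float64(255.2), np.float64(251.9))
```

View pics/c3.png

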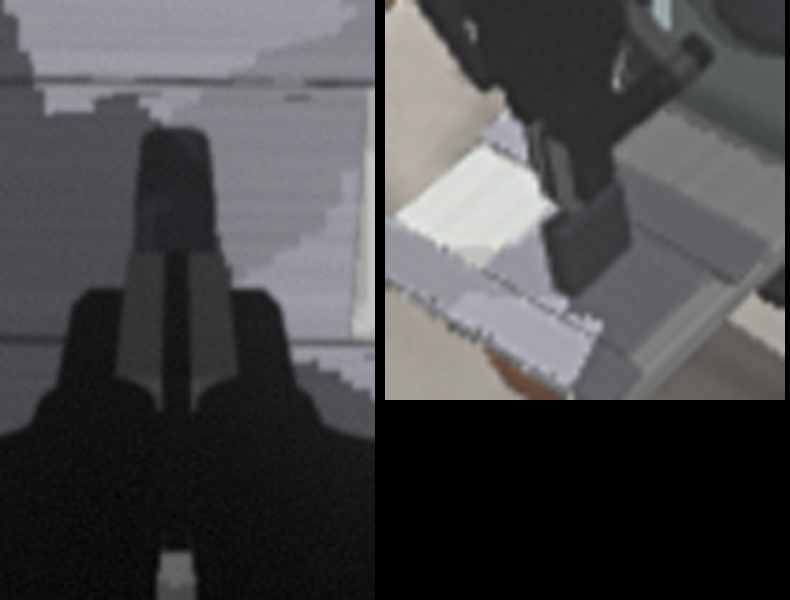

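Seen up close, the fingertips end above the tab top (wrist row ~237, scene crop row ~200), although the TCP reads 0.081. The tips must really be about 30 mm higher than the reading. I'll quantify that from both views.

Run:
```python
from h import *
c=np.load("w2.npy",allow_pickle=True).item();S=vision.calibration("scene")
o,d=ray(c,(270+175/3.75,170+250/3.75))
for x in (.4247,.4357):print("wrist x",x,"->",(o+d*(x-o[0])/d[0]).round(4))
o,d=ray(S,(225+(590-385)/5.71,200+205/5.71))
for x in (.4247,.4357):print("scene x",x,"->",(o+d*(x-o[0])/d[0]).round(4))
print("tabfront bottom",plane(c,(270+175/3.75,170+130/3.75),.076))
c1=np.load("w1.npy",allow_pickle=True).item()
print(tri([ray(c1,(319.2,159)),ray(c,(270+175/3.75,170+190/3.75))]))
```

```text
wrist x 0.4247 -> [0.4247 0.2061 0.1217]
wrist x 0.4357 -> [0.4357 0.2057 0.0962]
scene x 0.4247 -> [0.4247 0.1847 0.1294]
scene x 0.4357 -> [0.4357 0.1961 0.1132]
tabfront bottom [0.4221 0.2062 0.076 ]
(array([0.417 , 0.2062, 0.1196]), [np.float64(0.0001), np.float64(0.0001)])
```

>>> play_rows --linear '[[0,0,0],[0,0,0],[0,0,0],[0,0,0],[0,0,0],[0,0,0.2],[0,0,0.4],[0,0,0.54]]' --delta_rot '[[0,0,0],[0,0,0],[0,0,0],[0,0,0],[0,0,0],[0,0,0],[0,0,0],[0,0,0]]' --gripper '[60,60,60,60,60,60,60,60]'

```text
clock: 4.35
eef_pos: [0.4352, 0.2054, 0.0537]
orientation: [0.017, 1.0, -0.0, -0.001]
wrist_force: [0.4, 0.1, 1.0]
gripper_width: 0.601
finger_force: 0.0
```

>>> play_rows --linear '[[0,0,0],[0,0,0],[0,0,0],[0,0,0],[0,0,0],[0,0,0],[0,0,0],[0,0,0]]' --delta_rot '[[0,0,0],[0,0,0],[0,0,0],[0,0,0],[0,0,0],[0,0,0],[0,0,0],[0,0,0]]' --gripper '[40,30,20,10,0,0,0,0]' --newtons 30

```text
clock: 5.15
eef_pos: [0.4359, 0.2056, 0.0556]
orientation: [0.017, 1.0, 0.0, 0.0]
wrist_force: [-0.8, -0.7, 6.1]
gripper_width: 0.132
finger_force: 31.5
```

Gripped: the width is 11 mm with 31 N. Now I slide it open.

>>> play_rows --linear '[[0,0.08,-0.02],[0,0.16,-0.02],[0,0.25,-0.02],[0,0.34,-0.02],[0,0.43,-0.02],[0,0.52,-0.02],[0,0.58,-0.02],[0,0.62,-0.02]]' --delta_rot '[[0,0,0],[0,0,0],[0,0,0],[0,0,0],[0,0,0],[0,0,0],[0,0,0],[0,0,0]]' --gripper '[0,0,0,0,0,0,0,0]'

```text
clock: 5.95
eef_pos: [0.4373, 0.2363, 0.0557]
orientation: [0.017, 1.0, -0.0, 0.0]
wrist_force: [10.0, -3.9, -10.3]
gripper_width: 0.127
finger_force: 30.6
```

>>> play_rows --linear '[[0,0.02,0],[0,0.04,0]]' --delta_rot '[[0,0,0],[0,0,0]]' --gripper '[0,0]'

```text
clock: 6.15
eef_pos: [0.4374, 0.2382, 0.0557]
orientation: [0.017, 1.0, -0.0, 0.0]
wrist_force: [9.6, -3.4, -10.8]
gripper_width: 0.13
finger_force: 30.5
```

>>> play_rows --linear '[[0,0.02,0],[0,0.04,0]]' --delta_rot '[[0,0,0],[0,0,0]]' --gripper '[0,0]'

```text
clock: 6.35
eef_pos: [0.4375, 0.2402, 0.0557]
orientation: [0.017, 1.0, -0.0, 0.0]
wrist_force: [10.7, -4.1, -10.8]
gripper_width: 0.133
finger_force: 30.5
```

>>> play_rows --linear '[[0.01,0.02,0.02],[0.01,0.03,0.02]]' --delta_rot '[[0,0,0],[0,0,0]]' --gripper '[0,0]'

```text
clock: 6.55
eef_pos: [0.4377, 0.2412, 0.0556]
orientation: [0.017, 1.0, -0.001, 0.001]
wrist_force: [8.5, -13.5, 3.9]
gripper_width: 0.132
finger_force: 32.5
```

>>> play_rows --linear '[[0,0.01,0],[0,0.02,0]]' --delta_rot '[[0,0,0],[0,0,0]]' --gripper '[0,0]'

```text
clock: 6.75
eef_pos: [0.4377, 0.2413, 0.0556]
orientation: [0.017, 1.0, -0.002, 0.001]
wrist_force: [7.7, -23.4, 6.0]
gripper_width: 0.135
finger_force: 33.0
```

At the hard stop (−23 N), after about 36 mm of travel. I'll unload, release, and go over to the knob.

>>> play_rows --linear '[[0,-0.02,0],[0,-0.02,0],[0,-0.02,0],[0,-0.02,0],[0,-0.02,0],[0,-0.02,-0.3],[0,-0.02,-1],[0,-0.02,-1.8]]' --delta_rot '[[0,0,0],[0,0,0],[0,0,0],[0,0,0],[0,0,0],[0,0,0],[0,0,0],[0,0,0]]' --gripper '[0,60,60,60,60,60,60,60]'

```text
clock: 7.55
eef_pos: [0.4356, 0.2419, 0.1454]
orientation: [0.017, 1.0, -0.0, -0.001]
wrist_force: [-0.2, 0.4, 0.1]
gripper_width: 0.601
finger_force: 0.0
```

>>> play_rows --linear '[[0,0,-0.6],[-0.4,0.05,-1.0],[-1.2,0.15,-1.0],[-2,0.25,-1.0],[-2.7,0.3,-1.0],[-3.3,0.35,-1.0],[-3.65,0.35,-1.0],[-3.69,0.35,-1.0]]' --delta_rot '[[0,0,0],[0,0,0],[0,0,0],[0,0,0],[0,0,0],[0,0,0],[0,0,0],[0,0,0]]' --gripper '[60,60,60,60,60,60,60,60]'

```text
clock: 8.35
eef_pos: [0.6227, 0.2529, 0.1939]
orientation: [0.018, 1.0, -0.0, -0.001]
wrist_force: [0.3, -0.6, -0.2]
gripper_width: 0.6
finger_force: 0.0
```

```bash
python3 w.py w3
python3 - <<'E'
from h import *
w=cv2.imread("pics/w3.png")[80:400,150:490]
t=vision.snapshot("top")[:,:,::-1][130:290,270:370]
o=np.zeros((560,790,3),np.uint8);o[:400,:425]=cv2.resize(w,(425,400));o[:560,435:785]=cv2.resize(t,(350,560))
cv2.imwrite("pics/c4.png",o)
E
```

```text
8.35 [0.6227 0.2529 0.1939] [[-0.999, 0.035, -0.001], [0.035, 0.999, -0.0], [0.001, -0.001, -1.0]] [ 0.29 -0.61 -0.19]
cam (array([0.55369129, 0.25572447, 0.3690042 ]), array([ 0.27732891, -0.01102998, -0.96071172]))
```

View pics/c4.png

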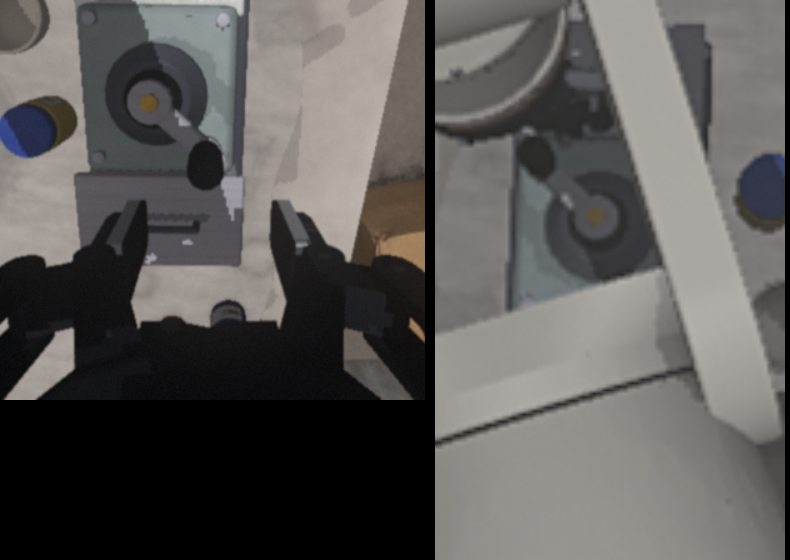

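Wrist view: the nut is at about (269,162) and the knob top at about (314.5,217), between the open fingers. The top view shows the arm unmoved.

Run:
```python
from h import *
c=np.load("w3.npy",allow_pickle=True).item();im=cv2.imread("pics/w3.png").astype(int)
b,r=im[...,0],im[...,2];m=(r-b>35);m[:140]=0;m[185:]=0;m[:,:250]=0;m[:,290:]=0
ys,xs=np.nonzero(m);n=(xs.mean(),ys.mean());print(n,len(xs),plane(c,n,.135))
k=im.sum(2)<110;k[:185]=0;k[236:]=0;k[:,:295]=0;k[:,335:]=0
ys,xs=np.nonzero(k);print("knob",xs.min(),xs.max(),ys.min(),ys.max())
print("far edge top",plane(c,((xs.min()+xs.max())/2,ys.max()),.179),"near edge bottom",plane(c,((xs.min()+xs.max())/2,ys.min()),.134))
c1=np.load("w1.npy",allow_pickle=True).item()
print(tri([ray(c,n),ray(c1,(331.93,305.35))]))
```

```text
(np.float64(268.4451612903226), np.float64(162.30967741935484)) 155 [0.5885 0.2157 0.135 ]
knob 300 328 193 231
far edge top [0.6308 0.2509 0.179 ] near edge bottom [0.6154 0.2511 0.134 ]
(array([0.5887, 0.2154, 0.1336]), [np.float64(0.0), np.float64(0.0)])
```

Axis (0.5885,0.2156), knob (0.6234,0.2514), so r is 50 mm at about 45.7°. I'll descend and pinch.

>>> play_rows --linear '[[-0.01,-0.03,0.4],[-0.01,-0.03,0.8],[-0.01,-0.03,1.1],[-0.01,-0.03,1.4],[-0.01,-0.03,1.56],[-0.01,-0.03,1.56]]' --delta_rot '[[0,0,0],[0,0,0],[0,0,0],[0,0,0],[0,0,0],[0,0,0]]' --gripper '[60,60,60,60,60,60]'

```text
clock: 9.05
eef_pos: [0.6213, 0.2516, 0.1162]
orientation: [0.017, 1.0, -0.0, -0.001]
wrist_force: [-0.1, 1.0, -0.6]
gripper_width: 0.606
finger_force: 0.0
```

>>> play_rows --linear '[[0,0,0],[0,0,0],[0,0,0],[0,0,0],[0,0,0],[0,0,0]]' --delta_rot '[[0,0,0],[0,0,0],[0,0,0],[0,0,0],[0,0,0],[0,0,0]]' --gripper '[45,35,20,10,10,10]' --newtons 25

```text
clock: 9.65
eef_pos: [0.6221, 0.2517, 0.1177]
orientation: [0.017, 1.0, 0.0, 0.0]
wrist_force: [1.3, 0.1, 4.5]
gripper_width: 0.239
finger_force: 25.8
```

>>> play_rows --linear '[[0,0,0],[0,0,0]]' --delta_rot '[[0,0,0],[0,0,0]]' --gripper '[10,10]'

```text
clock: 9.85
eef_pos: [0.6221, 0.2518, 0.1176]
orientation: [0.017, 1.0, 0.0, 0.0]
wrist_force: [1.6, -0.5, 6.0]
gripper_width: 0.238
finger_force: 25.9
```

Pinched with the forces near zero. Next I print the circle table for the clockwise moves, in tool axes with ψ = θ+2° starting at 48.5°.

```bash
cat > tab.py <<'E'
import numpy as np,sys
def rows(p0,steps):
    p0=np.radians(p0);q=p0-np.radians(np.array(steps))
    return [[round(float(np.cos(p0)-np.cos(a)),3),round(float(np.sin(a)-np.sin(p0)),3),0] for a in q]
if __name__=="__main__":
    p0,n,d,k=float(sys.argv[1]),int(sys.argv[2]),float(sys.argv[3]),int(sys.argv[4])
    for i in range(n):
        print(p0,rows(p0,[d*(j+1)/k for j in range(k)])); p0-=d
E
python3 tab.py 48.5 1 40 6; python3 tab.py 8.5 28 8 2
```

```text
48.5 [[-0.082, -0.082, 0], [-0.155, -0.173, 0], [-0.216, -0.272, 0], [-0.266, -0.377, 0], [-0.303, -0.487, 0], [-0.326, -0.601, 0]]
8.5 [[-0.008, -0.069, 0], [-0.011, -0.139, 0]]
0.5 [[0.002, -0.07, 0], [0.009, -0.139, 0]]
-7.5 [[0.012, -0.069, 0], [0.028, -0.137, 0]]
-15.5 [[0.021, -0.067, 0], [0.047, -0.132, 0]]
-23.5 [[0.03, -0.063, 0], [0.064, -0.124, 0]]
-31.5 [[0.039, -0.058, 0], [0.081, -0.114, 0]]
-39.5 [[0.046, -0.052, 0], [0.096, -0.101, 0]]
-47.5 [[0.053, -0.045, 0], [0.109, -0.087, 0]]
-55.5 [[0.059, -0.038, 0], [0.12, -0.071, 0]]
-63.5 [[0.064, -0.029, 0], [0.129, -0.053, 0]]
-71.5 [[0.067, -0.02, 0], [0.135, -0.035, 0]]
-79.5 [[0.069, -0.01, 0], [0.139, -0.016, 0]]
-87.5 [[0.07, -0.001, 0], [0.139, 0.004, 0]]
-95.5 [[0.069, 0.009, 0], [0.138, 0.023, 0]]
-103.5 [[0.067, 0.019, 0], [0.133, 0.042, 0]]
-111.5 [[0.064, 0.028, 0], [0.126, 0.06, 0]]
-119.5 [[0.06, 0.036, 0], [0.116, 0.077, 0]]
-127.5 [[0.054, 0.044, 0], [0.104, 0.092, 0]]
-135.5 [[0.047, 0.051, 0], [0.091, 0.106, 0]]
-143.5 [[0.04, 0.058, 0], [0.075, 0.118, 0]]
-151.5 [[0.031, 0.062, 0], [0.058, 0.127, 0]]
-159.5 [[0.022, 0.066, 0], [0.04, 0.134, 0]]
-167.5 [[0.013, 0.069, 0], [0.021, 0.138, 0]]
-175.5 [[0.003, 0.07, 0], [0.001, 0.14, 0]]
-183.5 [[-0.007, 0.069, 0], [-0.018, 0.138, 0]]
-191.5 [[-0.016, 0.068, 0], [-0.037, 0.134, 0]]
-199.5 [[-0.026, 0.065, 0], [-0.056, 0.128, 0]]
-207.5 [[-0.034, 0.061, 0], [-0.073, 0.119, 0]]
```

>>> play_rows --linear '[[-0.082,-0.082,0],[-0.155,-0.173,0],[-0.216,-0.272,0],[-0.266,-0.377,0],[-0.303,-0.487,0],[-0.326,-0.601,0],[-0.326,-0.601,0]]' --delta_rot '[[0,0,0],[0,0,0],[0,0,0],[0,0,0],[0,0,0],[0,0,0],[0,0,0]]' --gripper '[10,10,10,10,10,10,10]'

```text
clock: 10.55
eef_pos: [0.6375, 0.2205, 0.1174]
orientation: [0.017, 1.0, -0.0, 0.0]
wrist_force: [0.9, -0.9, 5.0]
gripper_width: 0.239
finger_force: 25.7
```

>>> play_rows --linear '[[-0.008,-0.069,0],[-0.011,-0.139,0]]' --delta_rot '[[0,0,0],[0,0,0]]' --gripper '[10,10]'

```text
clock: 10.75
eef_pos: [0.6376, 0.2141, 0.1175]
orientation: [0.017, 1.0, 0.0, 0.0]
wrist_force: [-0.7, -0.0, 5.2]
gripper_width: 0.238
finger_force: 25.7
```

>>> play_rows --linear '[[0.002,-0.07,0],[0.009,-0.139,0]]' --delta_rot '[[0,0,0],[0,0,0]]' --gripper '[10,10]'

```text
clock: 10.95
eef_pos: [0.6369, 0.2071, 0.1175]
orientation: [0.017, 1.0, 0.0, 0.0]
wrist_force: [0.6, 0.4, 5.3]
gripper_width: 0.239
finger_force: 25.7
```

>>> play_rows --linear '[[0.012,-0.069,0],[0.028,-0.137,0]]' --delta_rot '[[0,0,0],[0,0,0]]' --gripper '[10,10]'

```text
clock: 11.15
eef_pos: [0.6353, 0.2003, 0.1175]
orientation: [0.017, 1.0, 0.0, 0.0]
wrist_force: [-0.2, 0.1, 5.9]
gripper_width: 0.238
finger_force: 25.7
```

>>> play_rows --linear '[[0.021,-0.067,0],[0.047,-0.132,0]]' --delta_rot '[[0,0,0],[0,0,0]]' --gripper '[10,10]'

```text
clock: 11.35
eef_pos: [0.6327, 0.1938, 0.1175]
orientation: [0.017, 1.0, 0.0, 0.0]
wrist_force: [0.4, 0.7, 5.9]
gripper_width: 0.244
finger_force: 25.7
```

>>> play_rows --linear '[[0.03,-0.063,0],[0.064,-0.124,0]]' --delta_rot '[[0,0,0],[0,0,0]]' --gripper '[10,10]'

```text
clock: 11.55
eef_pos: [0.6293, 0.1877, 0.1176]
orientation: [0.017, 1.0, 0.0, 0.0]
wrist_force: [0.6, 0.9, 7.1]
gripper_width: 0.24
finger_force: 25.7
```

>>> play_rows --linear '[[0.039,-0.058,0],[0.081,-0.114,0]]' --delta_rot '[[0,0,0],[0,0,0]]' --gripper '[10,10]'

```text
clock: 11.75
eef_pos: [0.6251, 0.1822, 0.1176]
orientation: [0.017, 1.0, 0.0, 0.0]
wrist_force: [0.6, 0.2, 6.2]
gripper_width: 0.242
finger_force: 25.7
```

>>> play_rows --linear '[[0.046,-0.052,0],[0.096,-0.101,0]]' --delta_rot '[[0,0,0],[0,0,0]]' --gripper '[10,10]'

```text
clock: 11.95
eef_pos: [0.6201, 0.1773, 0.1176]
orientation: [0.017, 1.0, 0.0, 0.0]
wrist_force: [0.2, 0.6, 6.1]
gripper_width: 0.243
finger_force: 25.8
```

>>> play_rows --linear '[[0.053,-0.045,0],[0.109,-0.087,0]]' --delta_rot '[[0,0,0],[0,0,0]]' --gripper '[10,10]'

```text
clock: 12.15
eef_pos: [0.6145, 0.1732, 0.1177]
orientation: [0.017, 1.0, 0.0, 0.0]
wrist_force: [0.3, 1.1, 6.7]
gripper_width: 0.241
finger_force: 25.8
```

>>> play_rows --linear '[[0.059,-0.038,0],[0.12,-0.071,0]]' --delta_rot '[[0,0,0],[0,0,0]]' --gripper '[10,10]'

```text
clock: 12.35
eef_pos: [0.6084, 0.1699, 0.1177]
orientation: [0.017, 1.0, 0.0, 0.0]
wrist_force: [0.3, -0.1, 7.8]
gripper_width: 0.242
finger_force: 25.8
```

>>> play_rows --linear '[[0.064,-0.029,0],[0.129,-0.053,0]]' --delta_rot '[[0,0,0],[0,0,0]]' --gripper '[10,10]'

```text
clock: 12.55
eef_pos: [0.6019, 0.1675, 0.1177]
orientation: [0.017, 1.0, 0.0, 0.0]
wrist_force: [-0.3, 0.8, 7.0]
gripper_width: 0.243
finger_force: 25.9
```

>>> play_rows --linear '[[0.067,-0.02,0],[0.135,-0.035,0]]' --delta_rot '[[0,0,0],[0,0,0]]' --gripper '[10,10]'

```text
clock: 12.75
eef_pos: [0.5951, 0.1659, 0.1178]
orientation: [0.017, 1.0, 0.0, 0.001]
wrist_force: [0.6, -0.8, 7.3]
gripper_width: 0.241
finger_force: 25.9
```

>>> play_rows --linear '[[0.069,-0.01,0],[0.139,-0.016,0]]' --delta_rot '[[0,0,0],[0,0,0]]' --gripper '[10,10]'

```text
clock: 12.95
eef_pos: [0.5882, 0.1653, 0.1178]
orientation: [0.017, 1.0, 0.0, 0.001]
wrist_force: [0.1, -0.2, 7.6]
gripper_width: 0.242
finger_force: 25.9
```

>>> play_rows --linear '[[0.07,-0.001,0],[0.139,0.004,0]]' --delta_rot '[[0,0,0],[0,0,0]]' --gripper '[10,10]'

```text
clock: 13.15
eef_pos: [0.5812, 0.1657, 0.1178]
orientation: [0.017, 1.0, 0.0, 0.001]
wrist_force: [1.3, -0.8, 8.0]
gripper_width: 0.245
finger_force: 25.9
```

>>> play_rows --linear '[[0.069,0.009,0],[0.138,0.023,0]]' --delta_rot '[[0,0,0],[0,0,0]]' --gripper '[10,10]'

```text
clock: 13.35
eef_pos: [0.5743, 0.1671, 0.1178]
orientation: [0.017, 1.0, -0.0, 0.001]
wrist_force: [0.1, -1.8, 8.7]
gripper_width: 0.238
finger_force: 25.9
```

>>> play_rows --linear '[[0.067,0.019,0],[0.133,0.042,0]]' --delta_rot '[[0,0,0],[0,0,0]]' --gripper '[10,10]'

```text
clock: 13.55
eef_pos: [0.5678, 0.1693, 0.1178]
orientation: [0.017, 1.0, -0.0, 0.001]
wrist_force: [-0.5, -1.7, 7.7]
gripper_width: 0.243
finger_force: 25.9
```

>>> play_rows --linear '[[0.064,0.028,0],[0.126,0.06,0]]' --delta_rot '[[0,0,0],[0,0,0]]' --gripper '[10,10]'

```text
clock: 13.75
eef_pos: [0.5615, 0.1725, 0.1178]
orientation: [0.017, 1.0, -0.0, 0.0]
wrist_force: [0.3, -2.5, 8.0]
gripper_width: 0.236
finger_force: 25.9
```

>>> play_rows --linear '[[0.06,0.036,0],[0.116,0.077,0]]' --delta_rot '[[0,0,0],[0,0,0]]' --gripper '[10,10]'

```text
clock: 13.95
eef_pos: [0.5558, 0.1766, 0.1177]
orientation: [0.017, 1.0, -0.0, 0.0]
wrist_force: [-1.1, -2.2, 9.3]
gripper_width: 0.237
finger_force: 25.9
```

>>> play_rows --linear '[[0.054,0.044,0],[0.104,0.092,0]]' --delta_rot '[[0,0,0],[0,0,0]]' --gripper '[10,10]'

```text
clock: 14.15
eef_pos: [0.5507, 0.1813, 0.1177]
orientation: [0.017, 1.0, -0.0, 0.0]
wrist_force: [-1.8, -3.1, 8.8]
gripper_width: 0.244
finger_force: 25.9
```

>>> play_rows --linear '[[0.047,0.051,0],[0.091,0.106,0]]' --delta_rot '[[0,0,0],[0,0,0]]' --gripper '[10,10]'

```text
clock: 14.35
eef_pos: [0.5462, 0.1868, 0.1177]
orientation: [0.017, 1.0, -0.0, 0.0]
wrist_force: [-2.8, -2.4, 7.7]
gripper_width: 0.24
finger_force: 25.9
```

>>> play_rows --linear '[[0.04,0.058,0],[0.075,0.118,0]]' --delta_rot '[[0,0,0],[0,0,0]]' --gripper '[10,10]'

```text
clock: 14.55
eef_pos: [0.5426, 0.1929, 0.1177]
orientation: [0.017, 1.0, -0.0, 0.0]
wrist_force: [-3.2, -1.8, 8.3]
gripper_width: 0.239
finger_force: 25.9
```

>>> play_rows --linear '[[0.031,0.062,0],[0.058,0.127,0]]' --delta_rot '[[0,0,0],[0,0,0]]' --gripper '[10,10]'

```text
clock: 14.75
eef_pos: [0.5398, 0.1994, 0.1176]
orientation: [0.017, 1.0, -0.0, -0.0]
wrist_force: [-3.8, -1.7, 7.9]
gripper_width: 0.244
finger_force: 26.0
```

>>> play_rows --linear '[[0.022,0.066,0],[0.04,0.134,0]]' --delta_rot '[[0,0,0],[0,0,0]]' --gripper '[10,10]'

```text
clock: 14.95
eef_pos: [0.538, 0.2062, 0.1176]
orientation: [0.017, 1.0, -0.0, -0.0]
wrist_force: [-4.5, -0.7, 8.4]
gripper_width: 0.238
finger_force: 26.0
```

>>> play_rows --linear '[[0.013,0.069,0],[0.021,0.138,0]]' --delta_rot '[[0,0,0],[0,0,0]]' --gripper '[10,10]'

```text
clock: 15.15
eef_pos: [0.5372, 0.2133, 0.1176]
orientation: [0.017, 1.0, -0.0, -0.0]
wrist_force: [-4.6, -1.8, 7.9]
gripper_width: 0.243
finger_force: 26.0
```

Idle so far, and the latest possible bite is within the next 36°. I'll continue in 4° steps, with a 0.3 mm outward trim.

>>> play_rows --linear '[[0.009,0.07,0]]' --delta_rot '[[0,0,0]]' --gripper '[10]'

```text
clock: 15.25
eef_pos: [0.5369, 0.2168, 0.1175]
orientation: [0.017, 1.0, -0.0, -0.0]
wrist_force: [-3.3, -0.4, 7.4]
gripper_width: 0.242
finger_force: 25.9
```

>>> play_rows --linear '[[-0.002,0.07,0]]' --delta_rot '[[0,0,0]]' --gripper '[10]'

```text
clock: 15.35
eef_pos: [0.5372, 0.2203, 0.1176]
orientation: [0.017, 1.0, -0.0, -0.0]
wrist_force: [-3.3, -1.0, 7.3]
gripper_width: 0.239
finger_force: 25.9
```

>>> play_rows --linear '[[-0.007,0.069,0]]' --delta_rot '[[0,0,0]]' --gripper '[10]'

```text
clock: 15.45
eef_pos: [0.5377, 0.2238, 0.1176]
orientation: [0.017, 1.0, 0.0, -0.0]
wrist_force: [-2.9, 0.0, 8.0]
gripper_width: 0.245
finger_force: 26.0
```

>>> play_rows --linear '[[-0.011,0.069,0]]' --delta_rot '[[0,0,0]]' --gripper '[10]'

```text
clock: 15.55
eef_pos: [0.5383, 0.2272, 0.1176]
orientation: [0.017, 1.0, 0.0, -0.0]
wrist_force: [-2.9, -0.4, 7.6]
gripper_width: 0.24
finger_force: 26.0
```

>>> play_rows --linear '[[-0.016,0.068,0]]' --delta_rot '[[0,0,0]]' --gripper '[10]'

```text
clock: 15.65
eef_pos: [0.5392, 0.2306, 0.1176]
orientation: [0.017, 1.0, 0.0, -0.0]
wrist_force: [-3.1, 0.9, 7.5]
gripper_width: 0.242
finger_force: 26.0
```

>>> play_rows --linear '[[-0.021,0.066,0]]' --delta_rot '[[0,0,0]]' --gripper '[10]'

```text
clock: 15.75
eef_pos: [0.5404, 0.2339, 0.1175]
orientation: [0.017, 1.0, 0.0, -0.0]
wrist_force: [-3.5, 0.5, 7.5]
gripper_width: 0.243
finger_force: 26.0
```

>>> play_rows --linear '[[-0.026,0.065,0]]' --delta_rot '[[0,0,0]]' --gripper '[10]'

```text
clock: 15.85
eef_pos: [0.5418, 0.2371, 0.1176]
orientation: [0.017, 1.0, 0.0, -0.0]
wrist_force: [-3.2, 0.6, 7.8]
gripper_width: 0.239
finger_force: 26.0
```

>>> play_rows --linear '[[-0.03,0.063,0]]' --delta_rot '[[0,0,0]]' --gripper '[10]'

```text
clock: 15.95
eef_pos: [0.5435, 0.2403, 0.1175]
orientation: [0.017, 1.0, 0.0, -0.0]
wrist_force: [-3.3, 1.0, 7.6]
gripper_width: 0.24
finger_force: 26.0
```

>>> play_rows --linear '[[-0.034,0.061,0]]' --delta_rot '[[0,0,0]]' --gripper '[10]'

```text
clock: 16.05
eef_pos: [0.5451, 0.243, 0.1175]
orientation: [0.017, 1.0, -0.0, -0.0]
wrist_force: [-6.2, -4.4, 9.5]
gripper_width: 0.244
finger_force: 26.5
```

>>> play_rows --linear '[[-0.039,0.058,0]]' --delta_rot '[[0,0,0]]' --gripper '[10]'

```text
clock: 16.15
eef_pos: [0.547, 0.2455, 0.1175]
orientation: [0.017, 1.0, -0.0, -0.0]
wrist_force: [-5.7, -4.1, 9.2]
gripper_width: 0.239
finger_force: 26.6
```

The bite came at θ≈149.3° (resistance jumps to 7 N, about 3 N radial). Now I make the tables for the bulk turning.

```bash
python3 tab.py -215.5 8 80 8
```

```text
-215.5 [[-0.113, 0.133, 0], [-0.248, 0.243, 0], [-0.399, 0.329, 0], [-0.564, 0.387, 0], [-0.736, 0.416, 0], [-0.91, 0.415, 0], [-1.081, 0.383, 0], [-1.245, 0.322, 0]]
-295.5 [[-0.15, -0.088, 0], [-0.283, -0.202, 0], [-0.394, -0.336, 0], [-0.479, -0.488, 0], [-0.538, -0.652, 0], [-0.566, -0.824, 0], [-0.565, -0.998, 0], [-0.533, -1.17, 0]]
-375.5 [[0.061, -0.163, 0], [0.15, -0.313, 0], [0.263, -0.446, 0], [0.397, -0.557, 0], [0.549, -0.643, 0], [0.713, -0.701, 0], [0.885, -0.73, 0], [1.059, -0.728, 0]]
-455.5 [[0.171, 0.032, 0], [0.335, 0.093, 0], [0.485, 0.181, 0], [0.617, 0.294, 0], [0.728, 0.429, 0], [0.814, 0.581, 0], [0.872, 0.745, 0], [0.901, 0.917, 0]]
-535.5 [[-0.002, 0.174, 0], [-0.033, 0.346, 0], [-0.094, 0.509, 0], [-0.183, 0.659, 0], [-0.296, 0.792, 0], [-0.431, 0.903, 0], [-0.582, 0.988, 0], [-0.747, 1.047, 0]]
-615.5 [[-0.172, 0.029, 0], [-0.346, 0.027, 0], [-0.518, -0.005, 0], [-0.681, -0.066, 0], [-0.831, -0.154, 0], [-0.964, -0.267, 0], [-1.075, -0.402, 0], [-1.16, -0.553, 0]]
-695.5 [[-0.058, -0.164, 0], [-0.087, -0.336, 0], [-0.085, -0.511, 0], [-0.054, -0.682, 0], [0.007, -0.845, 0], [0.096, -0.995, 0], [0.209, -1.128, 0], [0.344, -1.239, 0]]
-775.5 [[0.152, -0.086, 0], [0.316, -0.144, 0], [0.488, -0.173, 0], [0.662, -0.171, 0], [0.834, -0.14, 0], [0.997, -0.078, 0], [1.147, 0.01, 0], [1.28, 0.123, 0]]
```

>>> play_rows --linear '[[-0.113,0.133,0],[-0.248,0.243,0],[-0.399,0.329,0],[-0.564,0.387,0],[-0.736,0.416,0],[-0.91,0.415,0],[-1.081,0.383,0],[-1.245,0.322,0]]' --delta_rot '[[0,0,0],[0,0,0],[0,0,0],[0,0,0],[0,0,0],[0,0,0],[0,0,0],[0,0,0]]' --gripper '[10,10,10,10,10,10,10,10]'

```text
clock: 16.95
eef_pos: [0.6098, 0.2605, 0.1173]
orientation: [0.017, 1.0, 0.0, -0.001]
wrist_force: [-6.7, 4.5, 7.7]
gripper_width: 0.24
finger_force: 26.0
```

>>> play_rows --linear '[[-0.15,-0.088,0],[-0.283,-0.202,0],[-0.394,-0.336,0],[-0.479,-0.488,0],[-0.538,-0.652,0],[-0.566,-0.824,0],[-0.565,-0.998,0],[-0.533,-1.17,0]]' --delta_rot '[[0,0,0],[0,0,0],[0,0,0],[0,0,0],[0,0,0],[0,0,0],[0,0,0],[0,0,0]]' --gripper '[10,10,10,10,10,10,10,10]'

```text
clock: 17.75
eef_pos: [0.6353, 0.201, 0.1176]
orientation: [0.017, 1.0, 0.001, 0.001]
wrist_force: [2.5, 8.0, 6.0]
gripper_width: 0.242
finger_force: 25.8
```

>>> play_rows --linear '[[0.061,-0.163,0],[0.15,-0.313,0],[0.263,-0.446,0],[0.397,-0.557,0],[0.549,-0.643,0],[0.713,-0.701,0],[0.885,-0.73,0],[1.059,-0.728,0]]' --delta_rot '[[0,0,0],[0,0,0],[0,0,0],[0,0,0],[0,0,0],[0,0,0],[0,0,0],[0,0,0]]' --gripper '[10,10,10,10,10,10,10,10]'

```text
clock: 18.55
eef_pos: [0.5816, 0.1656, 0.118]
orientation: [0.017, 1.0, 0.0, 0.002]
wrist_force: [8.0, -0.7, 5.2]
gripper_width: 0.245
finger_force: 25.7
```

>>> play_rows --linear '[[0.171,0.032,0],[0.335,0.093,0],[0.485,0.181,0],[0.617,0.294,0],[0.728,0.429,0],[0.814,0.581,0],[0.872,0.745,0],[0.901,0.917,0]]' --delta_rot '[[0,0,0],[0,0,0],[0,0,0],[0,0,0],[0,0,0],[0,0,0],[0,0,0],[0,0,0]]' --gripper '[10,10,10,10,10,10,10,10]'

```text
clock: 19.35
eef_pos: [0.537, 0.2125, 0.1176]
orientation: [0.017, 1.0, -0.001, 0.0]
wrist_force: [-2.3, -7.8, 6.9]
gripper_width: 0.239
finger_force: 26.2
```

>>> play_rows --linear '[[-0.002,0.174,0],[-0.033,0.346,0],[-0.094,0.509,0],[-0.183,0.659,0],[-0.296,0.792,0],[-0.431,0.903,0],[-0.582,0.988,0],[-0.747,1.047,0]]' --delta_rot '[[0,0,0],[0,0,0],[0,0,0],[0,0,0],[0,0,0],[0,0,0],[0,0,0],[0,0,0]]' --gripper '[10,10,10,10,10,10,10,10]'

```text
clock: 20.15
eef_pos: [0.5759, 0.2645, 0.1175]
orientation: [0.017, 1.0, -0.0, -0.001]
wrist_force: [-7.5, 0.0, 8.4]
gripper_width: 0.238
finger_force: 26.6
```

>>> play_rows --linear '[[-0.172,0.029,0],[-0.346,0.027,0],[-0.518,-0.005,0],[-0.681,-0.066,0],[-0.831,-0.154,0],[-0.964,-0.267,0],[-1.075,-0.402,0],[-1.16,-0.553,0]]' --delta_rot '[[0,0,0],[0,0,0],[0,0,0],[0,0,0],[0,0,0],[0,0,0],[0,0,0],[0,0,0]]' --gripper '[10,10,10,10,10,10,10,10]'

```text
clock: 20.95
eef_pos: [0.6334, 0.2355, 0.1174]
orientation: [0.017, 1.0, 0.001, -0.0]
wrist_force: [-1.2, 7.4, 5.3]
gripper_width: 0.243
finger_force: 25.7
```

>>> play_rows --linear '[[-0.058,-0.164,0],[-0.087,-0.336,0],[-0.085,-0.511,0],[-0.054,-0.682,0],[0.007,-0.845,0],[0.096,-0.995,0],[0.209,-1.128,0],[0.344,-1.239,0]]' --delta_rot '[[0,0,0],[0,0,0],[0,0,0],[0,0,0],[0,0,0],[0,0,0],[0,0,0],[0,0,0]]' --gripper '[10,10,10,10,10,10,10,10]'

```text
clock: 21.75
eef_pos: [0.6148, 0.1736, 0.1179]
orientation: [0.017, 1.0, 0.001, 0.001]
wrist_force: [6.1, 4.6, 6.6]
gripper_width: 0.243
finger_force: 25.9
```

>>> play_rows --linear '[[0.152,-0.086,0],[0.316,-0.144,0],[0.488,-0.173,0],[0.662,-0.171,0],[0.834,-0.14,0],[0.997,-0.078,0],[1.147,0.01,0],[1.28,0.123,0]]' --delta_rot '[[0,0,0],[0,0,0],[0,0,0],[0,0,0],[0,0,0],[0,0,0],[0,0,0],[0,0,0]]' --gripper '[10,10,10,10,10,10,10,10]'

```text
clock: 22.55
eef_pos: [0.5508, 0.1808, 0.1178]
orientation: [0.018, 1.0, -0.001, 0.001]
wrist_force: [3.4, -5.7, 4.8]
gripper_width: 0.24
finger_force: 25.8
```

```bash
python3 tab.py -855.5 1 68 8;python3 tab.py -923.5 1 7 4
```

```text
-855.5 [[0.096, 0.113, 0], [0.174, 0.239, 0], [0.232, 0.375, 0], [0.27, 0.519, 0], [0.286, 0.666, 0], [0.28, 0.814, 0], [0.253, 0.96, 0], [0.204, 1.1, 0]]
-923.5 [[-0.013, 0.028, 0], [-0.026, 0.055, 0], [-0.04, 0.082, 0], [-0.055, 0.109, 0]]
```

>>> play_rows --linear '[[0.096,0.113,0],[0.174,0.239,0],[0.232,0.375,0],[0.27,0.519,0],[0.286,0.666,0],[0.28,0.814,0],[0.253,0.96,0],[0.204,1.1,0]]' --delta_rot '[[0,0,0],[0,0,0],[0,0,0],[0,0,0],[0,0,0],[0,0,0],[0,0,0],[0,0,0]]' --gripper '[10,10,10,10,10,10,10,10]'

```text
clock: 23.35
eef_pos: [0.5415, 0.2365, 0.1175]
orientation: [0.017, 1.0, -0.001, -0.0]
wrist_force: [-6.2, -5.8, 8.4]
gripper_width: 0.241
finger_force: 26.5
```

>>> play_rows --linear '[[-0.013,0.028,0],[-0.026,0.055,0]]' --delta_rot '[[0,0,0],[0,0,0]]' --gripper '[10,10]'

```text
clock: 23.55
eef_pos: [0.5429, 0.2393, 0.1174]
orientation: [0.017, 1.0, -0.001, -0.001]
wrist_force: [-6.3, -4.5, 9.7]
gripper_width: 0.242
finger_force: 26.6
```

>>> play_rows --linear '[[-0.014,0.027,0],[-0.029,0.054,0]]' --delta_rot '[[0,0,0],[0,0,0]]' --gripper '[10,10]'

```text
clock: 23.75
eef_pos: [0.5444, 0.2418, 0.1174]
orientation: [0.017, 1.0, -0.001, -0.001]
wrist_force: [-7.5, -4.0, 8.8]
gripper_width: 0.241
finger_force: 26.5
```

Two turns done (148.5° measured, as planned). I'll back off the load slightly within the play, release, and rise.

>>> play_rows --linear '[[0.018,-0.034,0],[0.018,-0.034,0],[0.018,-0.034,0],[0.018,-0.034,0],[0.018,-0.034,0],[0.018,-0.034,0],[0.018,-0.034,-0.3],[0.018,-0.034,-0.8]]' --delta_rot '[[0,0,0],[0,0,0],[0,0,0],[0,0,0],[0,0,0],[0,0,0],[0,0,0],[0,0,0]]' --gripper '[10,10,30,60,60,60,60,60]'

```text
clock: 24.55
eef_pos: [0.5433, 0.2404, 0.1572]
orientation: [0.017, 1.0, -0.0, -0.001]
wrist_force: [-0.6, 0.0, 0.2]
gripper_width: 0.597
finger_force: 0.0
```

>>> play_rows --linear '[[0,0,-0.5],[0,0,-0.8],[0.4,0,-0.8],[0.9,-0.03,-0.8],[1.4,-0.05,-0.8],[1.8,-0.06,-0.8],[2.08,-0.065,-0.8],[2.08,-0.065,-0.8]]' --delta_rot '[[0,0,0],[0,0,0],[0,0,0],[0,0,0],[0,0,0],[0,0,0],[0,0,0],[0,0,0]]' --gripper '[60,60,60,60,60,60,60,60]'

```text
clock: 25.35
eef_pos: [0.4389, 0.2411, 0.1979]
orientation: [0.017, 1.0, 0.0, 0.0]
wrist_force: [0.7, 0.1, -0.1]
gripper_width: 0.604
finger_force: 0.0
```

>>> play_rows --linear '[[0.02,0,0.5],[0.02,0,1.0],[0.02,0,1.5],[0.02,0,2.0],[0.02,0,2.4],[0.02,0,2.7],[0.02,0,2.82],[0.02,0,2.82]]' --delta_rot '[[0,0,0],[0,0,0],[0,0,0],[0,0,0],[0,0,0],[0,0,0],[0,0,0],[0,0,0]]' --gripper '[60,60,60,60,60,60,60,60]'

```text
clock: 26.15
eef_pos: [0.4391, 0.2408, 0.0557]
orientation: [0.017, 1.0, -0.0, -0.001]
wrist_force: [0.5, -0.1, -0.3]
gripper_width: 0.601
finger_force: 0.0
```

>>> play_rows --linear '[[0,0,0],[0,0,0],[0,0,0],[0,0,0],[0,0,0],[0,0,0],[0,0,0],[0,0,0]]' --delta_rot '[[0,0,0],[0,0,0],[0,0,0],[0,0,0],[0,0,0],[0,0,0],[0,0,0],[0,0,0]]' --gripper '[40,30,20,10,0,0,0,0]' --newtons 30

```text
clock: 26.95
eef_pos: [0.4392, 0.241, 0.0568]
orientation: [0.017, 1.0, 0.0, 0.0]
wrist_force: [-1.9, -0.6, 5.7]
gripper_width: 0.136
finger_force: 31.1
```

>>> play_rows --linear '[[0,-0.08,0],[0,-0.16,0],[0,-0.25,0],[0.005,-0.34,0],[0.005,-0.43,0],[0.005,-0.52,0],[0.01,-0.6,0],[0.01,-0.66,0]]' --delta_rot '[[0,0,0],[0,0,0],[0,0,0],[0,0,0],[0,0,0],[0,0,0],[0,0,0],[0,0,0]]' --gripper '[0,0,0,0,0,0,0,0]'

```text
clock: 27.75
eef_pos: [0.4376, 0.2082, 0.0568]
orientation: [0.017, 1.0, 0.0, 0.001]
wrist_force: [-0.8, 2.1, 6.1]
gripper_width: 0.13
finger_force: 31.1
```

>>> play_rows --linear '[[0,-0.02,0],[0,-0.04,0]]' --delta_rot '[[0,0,0],[0,0,0]]' --gripper '[0,0]'

```text
clock: 27.95
eef_pos: [0.4375, 0.2063, 0.0568]
orientation: [0.017, 1.0, 0.0, 0.0]
wrist_force: [-1.0, 3.7, 6.1]
gripper_width: 0.129
finger_force: 31.1
```

>>> play_rows --linear '[[0,-0.01,0],[0,-0.02,0]]' --delta_rot '[[0,0,0],[0,0,0]]' --gripper '[0,0]'

```text
clock: 28.15
eef_pos: [0.4374, 0.2054, 0.0568]
orientation: [0.017, 1.0, 0.0, 0.0]
wrist_force: [-2.2, 3.8, 7.3]
gripper_width: 0.131
finger_force: 31.2
```

>>> play_rows --linear '[[0,-0.01,0],[0,-0.02,0]]' --delta_rot '[[0,0,0],[0,0,0]]' --gripper '[0,0]'

```text
clock: 28.35
eef_pos: [0.4374, 0.2049, 0.0568]
orientation: [0.017, 1.0, 0.001, 0.0]
wrist_force: [-1.4, 11.6, 4.2]
gripper_width: 0.133
finger_force: 31.1
```

>>> play_rows --linear '[[0,-0.01,0],[0,-0.02,0]]' --delta_rot '[[0,0,0],[0,0,0]]' --gripper '[0,0]'

```text
clock: 28.55
eef_pos: [0.4374, 0.2048, 0.0569]
orientation: [0.017, 1.0, 0.002, 0.001]
wrist_force: [-0.2, 21.5, 1.5]
gripper_width: 0.135
finger_force: 31.2
```

>>> play_rows --linear '[[0,0.02,0],[0,0.02,0],[0,0.02,0],[0,0.02,0],[0,0.02,0],[0,0.02,-0.4],[0,0.02,-1.2],[0,0.02,-2]]' --delta_rot '[[0,0,0],[0,0,0],[0,0,0],[0,0,0],[0,0,0],[0,0,0],[0,0,0],[0,0,0]]' --gripper '[0,60,60,60,60,60,60,60]'

```text
clock: 29.35
eef_pos: [0.4366, 0.2038, 0.1571]
orientation: [0.017, 1.0, -0.0, -0.001]
wrist_force: [0.8, 0.6, -0.0]
gripper_width: 0.605
finger_force: 0.0
```

>>> play_rows --linear '[[0.3,0.3,-0.7],[0.6,1,-1.2],[0.6,2,-1.2],[0.6,2.8,-1.2],[0.6,3.5,-1.2],[0.6,4,-1.2],[0.6,4,-1.2]]' --delta_rot '[[0,0,0],[0,0,0],[0,0,0],[0,0,0],[0,0,0],[0,0,0],[0,0,0]]' --gripper '[60,60,60,60,60,60,60]'

```text
clock: 30.05
eef_pos: [0.4136, 0.4073, 0.2153]
orientation: [0.016, 1.0, -0.0, -0.001]
wrist_force: [0.5, -0.2, -0.2]
gripper_width: 0.601
finger_force: 0.0
```

Run:
```python
from h import *
t=vision.snapshot("top")[:,:,::-1][130:290,270:370];s=vision.snapshot("scene")[:,:,::-1][145:285,210:320]
o=np.zeros((560,790,3),np.uint8);o[:560,:350]=cv2.resize(t,(350,560));o[:540,360:784]=cv2.resize(s,(424,540))
cv2.imwrite("pics/c5.png",o);print(bot.observe()["wrist_force"])
```

```text
[ 0.40223112 -0.23983188 -0.30872751]
```

View pics/c5.png

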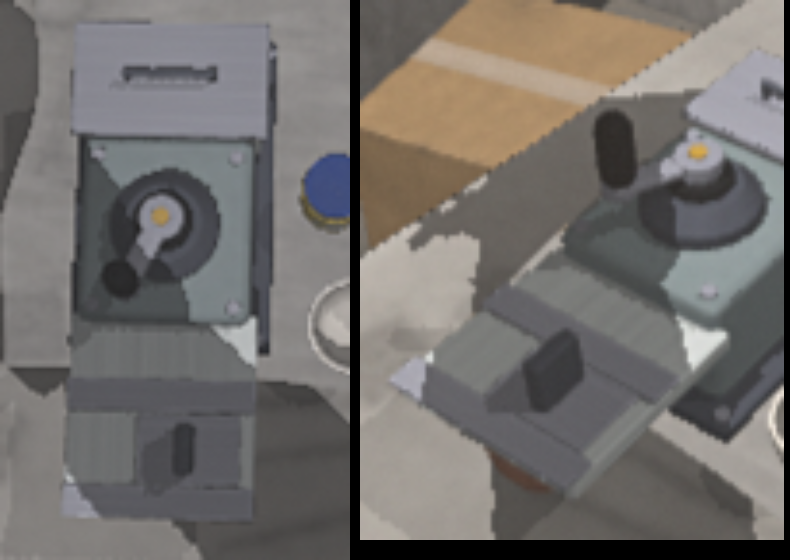

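The shutter tab is back at the closed side (top crop (184,450)), the crank stands at about 150° (knob at (120,278)), and the cup is still under the chute. The arm is clear, so I'm handing in.

```bash
python3 -c "
from cell import bot
print(bot.sign_off())"
```

```text
the job is handed in; nothing more can be done
None
```

The job is handed in: I opened the shutter to its stop, felt the auger bite and gave it two full turns (good to about 1–2°, judged by force and handle angle), then closed the shutter to its stop and let go, with the cup still under the outlet, at about 30 s of the 72 s allowed.

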